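# Start the nitrogen purge of a specimen drying chamber

### The job

Get the specimen chamber ready to purge: first press its lid down until it is fully home in the chamber mouth. Then turn the inlet valve's handwheel clockwise until it is shut against its stop, and back it off exactly two full turns from there. Finish with the gripper still closed on the wheel's handle, holding it at that setting, and leave the loose things around the station where they are.

Things in the scene. Friction and masses are not known exactly. Their poses are not given: they have to be found in the camera images.
- station: Purge station, fixed, place and yaw vary: aluminium base plate 180 x 430 x 8 mm with a round steel chamber (rim 124 mm across, 94 mm high, axis at y = -120 mm), a brass inlet valve with a level handwheel (axis at y = +120 mm), a tube and small gauge (85 mm high) between. Origin: under the plate's centre, on the bench; x across the plate (away from the robot at yaw 0), y along it, z up.
- lid_top (a point): Centre of the flat top of the black knob (36 mm across, 20 mm high) on the round aluminium chamber lid (124 mm across, 9 mm thick). Fully home it is 123 mm above the bench, the lid flat on the rim; at the start 4 to 9 mm higher, the black seal ring showing in the gap. The lid slides only straight down, moves at a push of 6 to 12 N, stays where left, and has a solid stop when home.
- lid (a joint): Travel of the lid pressed into the chamber, in m: 0.012 is fully home, 0.003 to 0.008 at the start.
- valve_axis (a point): Point on the upright turning axis of the handwheel, fixed to the station, 139 mm above the bench: level with the middle of the handle.
- wheel (a joint): Opening angle of the handwheel, rad: 0 is shut against the stop; grows anticlockwise seen from above (opening) over several turns: 6.283 per turn, 12.566 = two turns, far stop at 22. Starts at 2 to 6.2. At 0 the handle lies on the station's -x side of the axis. Needs 2 to 3 N at the handle, stays where left. Wheel 113 mm across, three spokes, rim top 112.5 mm above the bench; it does not rise.
- handle: Upright black revolving handle on the wheel's rim: 21 mm across, 50 mm tall, its axis 50 mm from the wheel's axis; it spins freely on its pin, so a gripper holding it need not turn with the wheel. Origin: centre of the handle, half-way up, 139 mm above the bench; z up. Room all round it above the rim.
- jar: Loose small glass jar with white cap, 40 mm across, 55 mm tall, standing on the base plate between chamber and valve, on the robot's side; bystander. Origin: centre of underside.
- dish: Loose shallow glass dish, 80 mm across, 16 mm tall, on the bench in front of the station; bystander. Origin: centre of underside.
- objective: Loose black microscope lens barrel, 62 mm across, 60 mm tall, standing in front of the station; bystander. Origin: centre of underside.
- slide_box: Loose grey slide box with white lid, 57 x 85 x 32 mm, in front of the station; bystander. Origin: centre of underside.
- stage_clip: Loose steel stage clip, flat strip 85 mm long with a thumb screw at one end, 14 mm tall, beyond the station; bystander. Origin: under its middle.
- tweezers: Loose steel tweezers 120 mm long, 5 mm tall, beyond the station; bystander. Origin: under their middle.
- screwdriver: Loose screwdriver 150 mm long lying beyond the station; bystander. Origin on its underside.

How it is judged:
On the way, in this order (a step that is already met when the one before it is completed fails the run):
1. the lid is pressed fully home (value of joint lid above 0.0105 m), for 0.2 s.
2. the valve is shut against its stop (value of joint wheel below 0.1 rad), for 0.2 s.
At the end, for the whole second after the job is handed in: The lid is home to within 1.5 mm, the wheel stands two turns open from its stop to within 15 degrees either way, and the gripper is closed on the handle (the grasp point within 35 mm of its middle, more than 3 N between fingers and handle) and stays so through the last second (value of joint lid above 0.0105 m and value of joint wheel between 12.306 and 12.826 rad and contact force between the fingers and handle above 3 N and distance between the grasp point and handle below 0.035 m); the arm keeps its last pose, push and grip.
It fails at once if a loose thing beside the station is knocked over or shifted by more than 30 mm (distance of any of jar, dish, objective, slide_box, stage_clip, tweezers, screwdriver from where it was at the start of the episode above 0.03 m or angle between any of jar, objective's own z axis and vertical above 0.5 rad).
It also fails if it takes over 72 s, if anything falls off the work surface, if the arm or the gripper's body presses on something with over 40 N, if the wrist force passes 120 N, or if a joint passes its speed limit or range.

### The arm

A 6-joint arm with a two-finger parallel gripper is mounted at the origin on the work surface. World frame = base frame: x ahead of the robot, y to its left, z up, the work surface at z = 0. Lengths are in m, angles in rad, forces in N, time in s.
With the tool pointing down it reaches from about 0.375 to 0.9 m from the base axis. Payload 3.1 kg.
Tool frame: the origin (TCP) lies on the centre line of the jaws, within the pads' length; the fingertips stand robot.tip_reach ahead of it and the grasp point (between the pads) lies 8 mm behind it (robot.tip_reach is the distance from the TCP to the fingertips, in m); z points along the fingers, y is the line along which they close (so a half turn about z gives the same grasp; the last joint's range is limited). The gripper opens to 87 mm and grips with 3 to 60 N. Pads are 19 mm wide; open, the fingers measure 117 mm over their backs; the gripper's body (75 mm by 190 mm) begins 51 mm behind the grasp point.
Start: joints at [1.169, 0.527, 1.433, -0, 1.181, -0.178], TCP at [0.139, 0.609, 0.234] pointing down, gripper open.
Joint ranges: [-3.08, 3.08], [-0.75, 2.2], [0.22, 2.44], [-1.43, 4.57], [0, 2.65], [-2.85, 2.85]. Speed limits (rad/s): [2.79, 2.79, 3.14, 3.14, 3.14, 3.14].

### API

Orientations are given as a unit quaternion [x, y, z, w].
In Python, from rig import robot gives the robot as it stands.
- The arm moves only by the tool jog_arm, never from a script. Its argument "motion" is one flat list of numbers, 7 for each row, row after row: the shift along the tool's x, y, z scaled (see below), then the turn, a rotation vector about the tool's x, y, z scaled (see below), then the gripper's target within -1 to 1 (shut at 1, half-way at 0, fully open at -1). In form: [x, y, z, rx, ry, rz, hand, x, y, z, rx, ry, rz, hand, ...]. A call has 1 to 12 rows; each row shifts and turns the commanded pose from where the row before left it, along the tool's axes as they then stand; what a row does not reach is not made up. The controller multiplies each number of a shift by 4 cm and each number of a turn by 4 degrees. A row lasts 1/8 s, in which the tool goes at most 62.5 mm and 10.7 degrees, less where a joint would pass 70% of its speed; a pose out of reach is approached as far as the arm can. A call with a number of a shift or a turn outside -1 to 1 is refused whole. A call with a gripper value outside its range is refused whole. The fingers move at their own pace and stop on an object; "grip_force" is the grip in N (left out, the last holds). Time passes only in rows, so rows that do not move let the fingers close. It gives the time, the measured TCP pose, the force, the opening and the grip force at its end, in the units of the state.
- robot.get_obs(): the state, without advancing time (a new reading comes with each control period).
- robot.camera(name): name is "side" or "top"; returns the picture (384x512x3 uint8, blue, green, red); there is no depth.
- robot.calibration(name): a dict with "fx", "fy", "cx", "cy" (pixels), "R" (3x3) and "t" (3): a world point X has camera coordinates R X + t. Camera axes: x right, y down, z forward; pixel columns grow to the right and rows downward; lengths in m; the calibration is good to about 2 mm. A picture is of the moment at which its call begins. calibration takes no time and is no camera call.
- robot.hand_in(): hands the job in; it is judged then, once.
The state is a dict: "time": time; "q": joint angles; "joint_velocities": joint speeds; "joint_torque": joint torques, N m; "position": TCP position; "tool_rot": TCP orientation; "ft_force": force on the tool from outside, world axes, zero at the start; "moment": the same for the moment, N m; "grip_width": finger opening in m; "grip_force": force on a finger pad.
Only numpy, scipy, OpenCV 4.12 (cv2) and the standard library are available. Lean on these libraries where they do the work, as an engineer would, in place of code of your own. Each camera call takes 0.05 s, during which the arm holds its last target. There are 200 camera calls.

## Working session

There is one attempt and no reset: what is moved stays moved. The work goes in short steps, Python scripts to look and compute and a tool call to move; the robot and the scene stay as the last step left them, time stands still between calls to the robot, and variables do not carry over. Pictures are saved under pics/ and viewed, at most 10 in all, crops included, and the job is handed in when it is done.

Besides the shell and the picture viewer there is one more tool, called after "Request:" by a JSON object that holds its "op" and its "data", one argument or row to a line. jog_arm: Moves the arm, as the interface text tells. Shifts and turns lie within -1 to 1; 1 stands for 4 cm of shift or 4 degrees of turn. Its arguments: {"type":"object","properties":{"motion":{"type":"array","items":{"type":"number"}},"grip_force":{"type":"number"}},"required":["motion"]}

```bash
mkdir -p pics; ls
python3 - <<'E'
from rig import robot
import cv2,numpy as np
for n in("top","side"):
    im=robot.camera(n); cv2.imwrite(f"pics/{n}0.png",im)
    c=robot.calibration(n); print(n,{k:np.round(v,4).tolist() for k,v in c.items()})
o=robot.get_obs(); print({k:np.round(v,3).tolist() for k,v in o.items()}, robot.tip_reach)
E
```

```text
pics
top {'fx': 395.2936, 'fy': 395.2936, 'cx': 257.0098, 'cy': 194.3984, 'R': [[0.0137, -0.9992, 0.0376], [-0.9933, -0.018, -0.1145], [0.1151, -0.0357, -0.9927]], 't': [0.0007, 0.5549, 0.7915]}
side {'fx': 431.8482, 'fy': 431.8482, 'cx': 260.1128, 'cy': 198.1072, 'R': [[0.8898, -0.4564, 0.0029], [-0.2701, -0.5317, -0.8027], [0.3679, 0.7134, -0.5964]], 't': [-0.4675, 0.2365, 0.7447]}
{'time': 0.1, 'q': [1.169, 0.528, 1.434, -0.0, 1.181, -0.179], 'joint_velocities': [0.001, -0.002, -0.003, 0.0, 0.001, 0.001], 'joint_torque': [-0.0, -44.099, -17.715, 0.063, 0.053, -0.0], 'position': [0.138, 0.609, 0.233], 'tool_rot': [0.112, 0.994, -0.001, -0.0], 'ft_force': [0.174, -0.425, 0.122], 'moment': [-0.033, 0.016, -0.003], 'grip_force': 0.0, 'grip_width': 0.087} 0.011
```

View pics/top0.png

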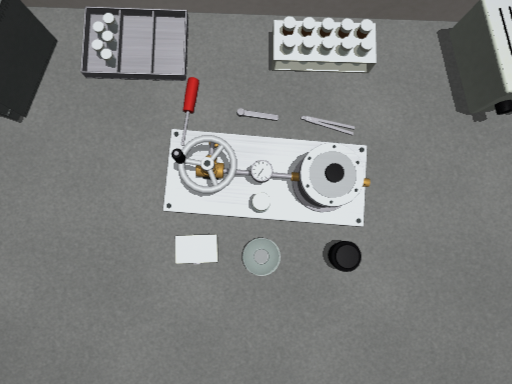

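View pics/side0.png

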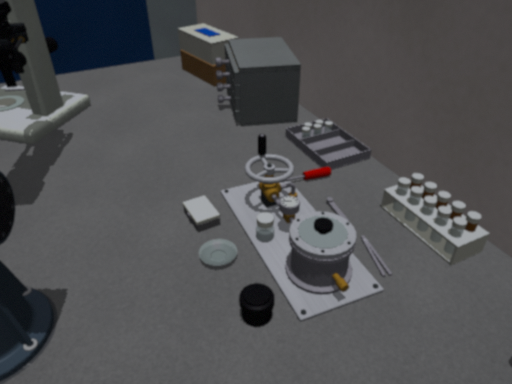

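The top view shows the plate with corners near (174,130), (367,146), (364,225) and (165,211), the lid knob at (334,173) and the handle at (179,156). In the side view the knob is at (323,225) and the handle at (262,145). The robot is clear of the station.

```bash
cat > h.py <<'E'
import cv2,numpy as np
from rig import robot
def cal(n):
    c=robot.calibration(n); return c,np.array(c["R"]),np.array(c["t"])
def ray(n,px):
    c,R,t=cal(n); d=np.array([(px[0]-c["cx"])/c["fx"],(px[1]-c["cy"])/c["fy"],1]); return -R.T@t,R.T@d
def onz(n,px,z):
    o,d=ray(n,px); return o+d*(z-o[2])/d[2]
def proj(n,X):
    c,R,t=cal(n); p=R@np.array(X)+t; return np.array([c["fx"]*p[0]/p[2]+c["cx"],c["fy"]*p[1]/p[2]+c["cy"]])
def tri(a,b):
    A=[];B=[]
    for n,p in(("top",a),("side",b)):
        o,d=ray(n,p); d=d/np.linalg.norm(d); P=np.eye(3)-np.outer(d,d); A.append(P);B.append(P@o)
    return np.linalg.lstsq(np.vstack(A),np.hstack(B),rcond=None)[0]
def dark(im,px,r=18,th=45):
    x,y=map(int,px); s=im[y-r:y+r,x-r:x+r].max(2)<th
    k,l,st,c=cv2.connectedComponentsWithStats(s.astype(np.uint8),connectivity=4)
    i=1+np.argmin(np.hypot(*(c[1:]-r).T)+np.where(st[1:,4]<15,99,0))
    return c[i]+[x-r,y-r],st[i]+np.array([x-r,y-r,0,0,0])
E
python3 - <<'E'
from h import *
np.set_printoptions(precision=4,suppress=True)
T=cv2.imread("pics/top0.png");S=cv2.imread("pics/side0.png")
for nm,a,b in(("knob",(334,173),(323,225)),("handle",(179,156),(262,145))):
    ca,sa=dark(T,a);cb,sb=dark(S,b); print(nm,ca,sa,cb,sb,"tri",tri(ca,cb), "onz", onz("top",ca,.129 if nm=="knob" else .150))
g=T.min(2); m=(g>150).astype(np.uint8)
m=cv2.morphologyEx(m,cv2.MORPH_CLOSE,np.ones((15,15)))
cs=max([c for c in cv2.findContours(m,0,2)[0] if cv2.pointPolygonTest(c,(230,200),False)>0],key=cv2.contourArea)
q=cv2.boxPoints(cv2.minAreaRect(cs)); Q=np.array([onz("top",p,.008) for p in q]); print(q,Q)
print([np.linalg.norm(Q[i]-Q[i-1]) for i in range(4)],Q.mean(0))
E
```

```text
knob [333.8872 172.4047] [325 164  19  18 257] [322.9857 225.2476] [315 218  17  16 210] tri [ 0.5883 -0.1311  0.1213] onz [ 0.5874 -0.1295  0.129 ]
handle [178.7767 156.5728] [172 149  13  14 103] [261.5    145.1549] [258 136   8  20 142] tri [0.609  0.1567 0.1383] onz [0.6067 0.1547 0.15  ]
[[162.503  210.2621]
 [170.848  105.1149]
 [371.2524 121.02  ]
 [362.9073 226.1672]] [[ 0.5202  0.2082  0.008 ]
 [ 0.7503  0.1996  0.008 ]
 [ 0.7258 -0.2423  0.008 ]
 [ 0.4931 -0.2196  0.008 ]]
[np.float64(0.4286637680667494), np.float64(0.23029519055378608), np.float64(0.442535593804334), np.float64(0.23381453459261486)] [ 0.6224 -0.0135  0.008 ]
```

Run:
```python
from h import *
np.set_printoptions(precision=4,suppress=True)
T=cv2.imread("pics/top0.png")
Q=np.array([onz("top",p,.008)[:2] for p in((173.5,129.5),(367,145.5),(364,225),(164.5,211.5))])
print(Q,Q.mean(0))
ey=(Q[0]+Q[3]-Q[1]-Q[2]);print("len",np.linalg.norm(ey)/2); ey/=np.linalg.norm(ey); yaw=np.arctan2(-ey[0],ey[1]); print("yaw",yaw)
K=(np.array([.5883,-.1311])+[.5874,-.1295])/2
V=K+.24*ey; print("axis",V,"proj",proj("top",[*V,.11]), "alt", Q.mean(0)+.12*ey)
# wheel outline: bright around
x0,y0=[int(v) for v in proj("top",[*V,.11])]
cv2.imwrite("pics/c1.png",cv2.resize(T[y0-45:y0+45,x0-45:x0+45],None,fx=6,fy=6,interpolation=cv2.INTER_CUBIC)); print(x0-45,y0-45)
h=np.array([.6085,.156]);d=h-V;print("handle r",np.linalg.norm(d),"ang",np.degrees(np.arctan2(d[1],d[0])-yaw)-180)
```

```text
[[ 0.6959  0.1918]
 [ 0.6702 -0.2317]
 [ 0.4956 -0.222 ]
 [ 0.5177  0.2039]] [ 0.5948 -0.0145]
len 0.42538118249748075
yaw -0.056164144800506535
axis [0.6013 0.1093] proj [206.2025 164.3049] alt [0.6016 0.1053]
161 119
handle r 0.047227058526454604 ang -95.52386967217414
```

View pics/c1.png

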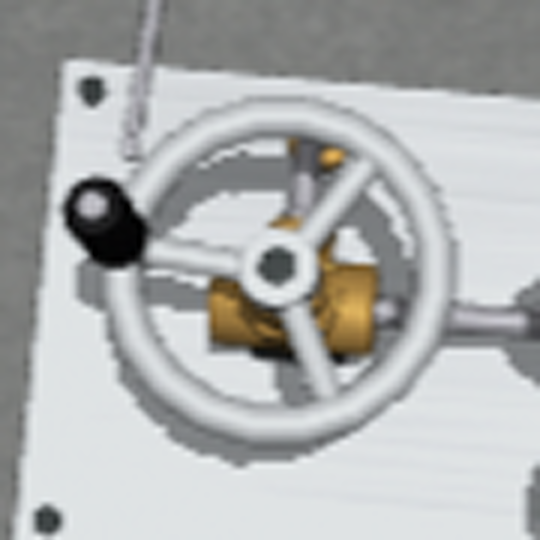

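Request:
{"op": "jog_arm", "data": {
  "motion": [0,0,0,0,0,-0.8,1,0,0,0,0,0,-0.8,1,0,0,0,0,0,-0.8,1,0,0,0,0,0,-0.8,1,0,0,0,0,0,0,1],
  "grip_force": 30
}}

```text
time: 0.72
position: [0.1385, 0.6091, 0.233]
tool_rot: [0.001, 1.0, -0.001, -0.0]
ft_force: [-0.5, 0.5, -0.5]
grip_width: 0.0448
grip_force: 0.0
```

Run:
```python
from h import *
print("axis from rim",onz("top",(207.8,163.7),.107), "hub", onz("top",(161+275/6,119+264/6),.118))
print("handle base px -> z.114", onz("top",(161+120/6,119+245/6),.12),"top",onz("top",(161+97/6,119+205/6),.164))
```

```text
axis from rim [0.60312559 0.10661869 0.107     ] hub [0.60229767 0.10745553 0.118     ]
handle base px -> z.114 [0.606888   0.15537338 0.12      ] top [0.60976962 0.15545397 0.164     ]
```

Request:
{"op": "jog_arm", "data": {
  "motion": [-0.6,-0.97,0,0,0,0,1,-0.6,-0.97,0,0,0,0,1,-0.6,-0.97,0,0,0,0,1,-0.6,-0.97,0,0,0,0,1,-0.6,-0.97,0,0,0,0,1,-0.6,-0.97,0,0,0,0,1,-0.6,-0.97,0,0,0,0,1,-0.6,-0.97,0,0,0,0,1,-0.6,-0.97,0,0,0,0,1]
}}

```text
time: 1.85
position: [0.3552, 0.2588, 0.2336]
tool_rot: [0.001, 1.0, 0.0, 0.0]
ft_force: [0.4, 0.2, 0.1]
grip_width: 0.0005
grip_force: 0.0
```

Request:
{"op": "jog_arm", "data": {
  "motion": [-0.6,-0.97,0,0,0,0,1,-0.6,-0.97,0,0,0,0,1,-0.6,-0.97,0,0,0,0,1,-0.6,-0.97,0,0,0,0,1,-0.6,-0.97,0,0,0,0,1,-0.6,-0.97,0,0,0,0,1,-0.6,-0.97,0,0,0,0,1,-0.6,-0.97,0.3,0,0,0,1,-0.6,-0.97,0.3,0,0,0,1,0,-0.97,0.3,0,0,0,1,0,0,0.3,0,0,0,1]
}}

```text
time: 3.22
position: [0.5708, -0.1308, 0.1848]
tool_rot: [0.003, 1.0, -0.0, 0.0]
ft_force: [-0.2, 0.3, 0.4]
grip_width: 0.0001
grip_force: 0.0
```

Request:
{"op": "jog_arm", "data": {
  "motion": [-0.43,0,0.3,0,0,0,1,0,0,0.35,0,0,0,1,0,0,0.3,0,0,0,1,0,0,0.05,0,0,0,1,0,0,0.05,0,0,0,1,0,0,0.05,0,0,0,1]
}}

```text
time: 3.98
position: [0.5878, -0.128, 0.142]
tool_rot: [0.0, 1.0, -0.0, 0.0]
ft_force: [0.0, -0.8, -0.0]
grip_width: 0.0001
grip_force: 0.0
```

Request:
{"op": "jog_arm", "data": {
  "motion": [0,0,0.05,0,0,0,1,0,0,0.05,0,0,0,1,0,0,0.05,0,0,0,1,0,0,0.05,0,0,0,1]
}}

```text
time: 4.47
position: [0.5878, -0.1281, 0.1348]
tool_rot: [0.0, 1.0, -0.0, 0.0]
ft_force: [-1.1, 1.2, 6.8]
grip_width: 0.0002
grip_force: 3.3
```

Request:
{"op": "jog_arm", "data": {
  "motion": [0,0,0.04,0,0,0,1,0,0,0.03,0,0,0,1,0,0,0,0,0,0,1]
}}

```text
time: 4.85
position: [0.5878, -0.1281, 0.1343]
tool_rot: [0.0, 1.0, -0.0, 0.001]
ft_force: [-4.3, 1.5, 18.9]
grip_width: 0.0007
grip_force: 9.3
```

Request:
{"op": "jog_arm", "data": {
  "motion": [0,0,0.04,0,0,0,1,0,0,0,0,0,0,1]
}}

```text
time: 5.1
position: [0.5878, -0.1281, 0.1342]
tool_rot: [-0.0, 1.0, -0.001, 0.001]
ft_force: [-7.1, 3.0, 27.2]
grip_width: 0.0004
grip_force: 13.4
```

Request:
{"op": "jog_arm", "data": {
  "motion": [0,0,-0.85,0,0,0,1,0,0,-0.9,0,0,0,0.1,-0.065,0.89,0,0,0,0,0.1,-0.065,0.89,0,0,0,0,0.1,-0.065,0.89,0,0,0,0,0.1,-0.065,0.89,0,0,0,0,0.1,-0.065,0.89,0,0,0,0,0.1,-0.065,0.89,0,0,0,0,0.1,-0.065,0.89,0,0,0,0,0.1,-0.065,0.89,0,0,0,0,0.1,0,0,0,0,0,0,0.1,0,0,0,0,0,0,0.1]
}}

```text
time: 6.6
position: [0.6083, 0.1564, 0.199]
tool_rot: [0.0, 1.0, -0.0, -0.0]
ft_force: [-0.5, -0.9, 0.9]
grip_width: 0.039
grip_force: 0.0
```

Run:
```python
from h import *
a=robot.camera("side");b=robot.camera("top")
cv2.imwrite("pics/c2.png",np.hstack([cv2.resize(a[90:290,190:390],None,fx=2,fy=2),cv2.resize(b[80:280,160:360],None,fx=2,fy=2)]))
```

```text
(no output)
```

View pics/c2.png

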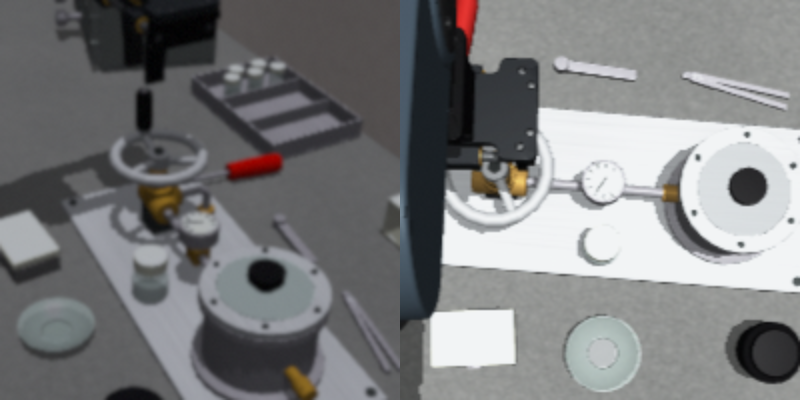

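The lid now sits flush on the rim. The fingers are above the handle (left crop, about (145,108)), and the loose items look undisturbed. Next I descend and grip.

Request:
{"op": "jog_arm", "data": {
  "motion": [0,0,0.5,0,0,0,0.1,0,0,0.5,0,0,0,0.1,0,0,0.4,0,0,0,0.1,0,0,0.225,0,0,0,0.1,0,0,0,0,0,0,0.1,0,0,0,0,0,0,1,0,0,0,0,0,0,1,0,0,0,0,0,0,1,0,0,0,0,0,0,1],
  "grip_force": 30
}}

```text
time: 7.82
position: [0.6089, 0.1576, 0.1348]
tool_rot: [0.0, 1.0, 0.001, 0.001]
ft_force: [-0.1, 2.4, 2.3]
grip_width: 0.0203
grip_force: 30.0
```

```bash
cat > arc.py <<'E'
import numpy as np
# incremental tool moves (units of 4cm) from (x,y) onto circle about (cx,cy), angles a0->a1 deg
def arc(x,y,cx,cy,a0,a1,n,r=.05,hand=1):
    A=np.radians(np.linspace(a0,a1,n+1)[1:]); P=np.c_[cx+r*np.cos(A),cy+r*np.sin(A)]
    D=np.diff(np.vstack([[x,y],P]),axis=0)/.04; C=np.round(np.cumsum(D,0),2); D=np.diff(np.vstack([[0,0],C]),axis=0)
    print(", ".join(f"{-d[0]:.2f}, {d[1]:.2f}, 0, 0, 0, 0, {hand}" for d in D))
E
python3 -c "
from arc import *
arc(.6089,.1576,.602,.1078,82,22,4)"
```

```text
-0.32, -0.09, 0, 0, 0, 0, 1, -0.28, -0.17, 0, 0, 0, 0, 1, -0.23, -0.23, 0, 0, 0, 0, 1, -0.16, -0.29, 0, 0, 0, 0, 1
```

Request:
{"op": "jog_arm", "data": {
  "motion": [-0.32,-0.09,0,0,0,0,1,-0.28,-0.17,0,0,0,0,1,-0.23,-0.23,0,0,0,0,1,-0.16,-0.29,0,0,0,0,1,0,0,0,0,0,0,1],
  "grip_force": 40
}}

```text
time: 8.45
position: [0.65, 0.1228, 0.1348]
tool_rot: [0.001, 1.0, -0.001, 0.002]
ft_force: [2.2, -1.1, 3.5]
grip_width: 0.0195
grip_force: 40.0
```

```bash
python3 -c "
from arc import *
arc(.65,.1228,.602,.1078,17.4,-102.6,8)
print()
arc(.602+.05*np.cos(np.radians(-102.6)),.1078+.05*np.sin(np.radians(-102.6)),.602,.1078,-102.6,-170.6,5)"
```

```text
-0.05, -0.32, 0, 0, 0, 0, 1, 0.03, -0.33, 0, 0, 0, 0, 1, 0.11, -0.30, 0, 0, 0, 0, 1, 0.19, -0.27, 0, 0, 0, 0, 1, 0.25, -0.21, 0, 0, 0, 0, 1, 0.30, -0.14, 0, 0, 0, 0, 1, 0.32, -0.05, 0, 0, 0, 0, 1, 0.32, 0.03, 0, 0, 0, 0, 1

0.28, 0.10, 0, 0, 0, 0, 1, 0.25, 0.16, 0, 0, 0, 0, 1, 0.20, 0.21, 0, 0, 0, 0, 1, 0.15, 0.26, 0, 0, 0, 0, 1, 0.08, 0.29, 0, 0, 0, 0, 1
```

Request:
{"op": "jog_arm", "data": {
  "motion": [-0.05,-0.32,0,0,0,0,1,0.03,-0.33,0,0,0,0,1,0.11,-0.3,0,0,0,0,1,0.19,-0.27,0,0,0,0,1,0.25,-0.21,0,0,0,0,1,0.3,-0.14,0,0,0,0,1,0.32,-0.05,0,0,0,0,1,0.32,0.03,0,0,0,0,1,0,0,0,0,0,0,1]
}}

```text
time: 9.57
position: [0.5867, 0.0607, 0.1347]
tool_rot: [-0.0, 1.0, -0.001, -0.002]
ft_force: [-1.8, -2.3, 8.3]
grip_width: 0.02
grip_force: 40.0
```

```bash
python3 -c "
from arc import *
P=np.array([(0.6089,.1576),(0.65,.1228),(0.5867,.0607)])
s=np.linalg.solve(np.c_[2*P,np.ones(3)],(P**2).sum(1));print(s[:2],np.sqrt(s[2]+s[0]**2+s[1]**2))
arc(.5867,.0607,.602,.1082,-108,-176,5)"
```

```text
[0.60228874 0.10812162] 0.049918121790756304
0.27, 0.12, 0, 0, 0, 0, 1, 0.23, 0.19, 0, 0, 0, 0, 1, 0.19, 0.23, 0, 0, 0, 0, 1, 0.12, 0.27, 0, 0, 0, 0, 1, 0.05, 0.29, 0, 0, 0, 0, 1
```

Request:
{"op": "jog_arm", "data": {
  "motion": [0.27,0.12,0,0,0,0,1,0.23,0.19,0,0,0,0,1,0.19,0.23,0,0,0,0,1,0.12,0.27,0,0,0,0,1,0.05,0.29,0,0,0,0,1,0,0,0,0,0,0,1]
}}

```text
time: 10.32
position: [0.5523, 0.1065, 0.1347]
tool_rot: [-0.0, 1.0, 0.0, -0.002]
ft_force: [-2.0, 1.1, 9.5]
grip_width: 0.02
grip_force: 40.0
```

Request:
{"op": "jog_arm", "data": {
  "motion": [0,0.08,0,0,0,0,1,0,0.05,0,0,0,0,1,0,0.05,0,0,0,0,1,0,0,0,0,0,0,1]
}}

```text
time: 10.82
position: [0.5524, 0.1114, 0.1347]
tool_rot: [-0.001, 1.0, -0.002, -0.002]
ft_force: [-2.8, -4.7, 10.4]
grip_width: 0.0199
grip_force: 40.0
```

Request:
{"op": "jog_arm", "data": {
  "motion": [0,0.05,0,0,0,0,1,0,0.05,0,0,0,0,1,0,0,0,0,0,0,1,0,0,0,0,0,0,1]
}}

```text
time: 11.32
position: [0.5523, 0.1116, 0.1346]
tool_rot: [-0.001, 1.0, -0.005, -0.003]
ft_force: [-2.5, -16.2, 11.9]
grip_width: 0.0204
grip_force: 40.0
```

```bash
python3 -c "
from arc import *
arc(.5523,.1145,.6023,.1081,176,346,12)"
```

```text
-0.02, -0.38, 0, 0, 0, 0, 1, -0.09, -0.30, 0, 0, 0, 0, 1, -0.16, -0.26, 0, 0, 0, 0, 1, -0.22, -0.21, 0, 0, 0, 0, 1, -0.27, -0.16, 0, 0, 0, 0, 1, -0.29, -0.08, 0, 0, 0, 0, 1, -0.31, -0.01, 0, 0, 0, 0, 1, -0.30, 0.06, 0, 0, 0, 0, 1, -0.28, 0.14, 0, 0, 0, 0, 1, -0.23, 0.20, 0, 0, 0, 0, 1, -0.18, 0.25, 0, 0, 0, 0, 1, -0.11, 0.29, 0, 0, 0, 0, 1
```

Request:
{"op": "jog_arm", "data": {
  "motion": [-0.02,-0.38,-0.02,0,0,0,1,-0.09,-0.3,0,0,0,0,1,-0.16,-0.26,0,0,0,0,1,-0.22,-0.21,0,0,0,0,1,-0.27,-0.16,0,0,0,0,1,-0.29,-0.08,0,0,0,0,1,-0.31,-0.01,0,0,0,0,1,-0.3,0.06,0,0,0,0,1,-0.28,0.14,0,0,0,0,1,-0.23,0.2,0,0,0,0,1,-0.18,0.25,0,0,0,0,1,-0.11,0.29,0,0,0,0,1]
}}

```text
time: 12.82
position: [0.6512, 0.0976, 0.1347]
tool_rot: [0.0, 1.0, -0.001, -0.003]
ft_force: [-3.7, -1.9, 7.2]
grip_width: 0.02
grip_force: 40.0
```

Run:
```python
from rig import robot
from arc import *
o=robot.get_obs();x,y=o["position"][:2];a=np.degrees(np.arctan2(y-.1081,x-.6023))%360
print(x,y,a,np.hypot(x-.6023,y-.1081),o["ft_force"])
arc(.6023+.05*np.cos(np.radians(346)),.1081+.05*np.sin(np.radians(346)),.6023,.1081,346,526,12)
```

```text
0.6511846944138783 0.09762332321737258 347.90369075899605 0.049994740766863784 [-3.73771499 -1.90103508  7.22450495]
-0.04, 0.32, 0, 0, 0, 0, 1, 0.05, 0.33, 0, 0, 0, 0, 1, 0.13, 0.30, 0, 0, 0, 0, 1, 0.20, 0.25, 0, 0, 0, 0, 1, 0.27, 0.20, 0, 0, 0, 0, 1, 0.30, 0.12, 0, 0, 0, 0, 1, 0.32, 0.03, 0, 0, 0, 0, 1, 0.33, -0.05, 0, 0, 0, 0, 1, 0.30, -0.13, 0, 0, 0, 0, 1, 0.25, -0.20, 0, 0, 0, 0, 1, 0.20, -0.26, 0, 0, 0, 0, 1, 0.12, -0.31, 0, 0, 0, 0, 1
```

Tracking is good, so I continue with the next half turn.

Request:
{"op": "jog_arm", "data": {
  "motion": [-0.04,0.32,0,0,0,0,1,0.05,0.33,0,0,0,0,1,0.13,0.3,0,0,0,0,1,0.2,0.25,0,0,0,0,1,0.27,0.2,0,0,0,0,1,0.3,0.12,0,0,0,0,1,0.32,0.03,0,0,0,0,1,0.33,-0.05,0,0,0,0,1,0.3,-0.13,0,0,0,0,1,0.25,-0.2,0,0,0,0,1,0.2,-0.26,0,0,0,0,1,0.12,-0.31,0,0,0,0,1]
}}

```text
time: 14.32
position: [0.5545, 0.123, 0.1348]
tool_rot: [0.0, 1.0, 0.001, -0.001]
ft_force: [0.4, 2.4, 2.2]
grip_width: 0.0198
grip_force: 40.0
```

Run:
```python
from rig import robot
from arc import *
o=robot.get_obs();x,y=o["position"][:2];a=np.degrees(np.arctan2(y-.1081,x-.6023))%360
print(x,y,a,np.hypot(x-.6023,y-.1081),o["ft_force"])
arc(x,y,.6023,.1081,a,a+180,12)
```

```text
0.5544735848310313 0.12296469392458025 162.73448869467975 0.050083181941506176 [0.35378482 2.36445306 2.18986966]
0.05, -0.32, 0, 0, 0, 0, 1, -0.03, -0.33, 0, 0, 0, 0, 1, -0.11, -0.30, 0, 0, 0, 0, 1, -0.19, -0.27, 0, 0, 0, 0, 1, -0.25, -0.21, 0, 0, 0, 0, 1, -0.29, -0.14, 0, 0, 0, 0, 1, -0.33, -0.05, 0, 0, 0, 0, 1, -0.32, 0.03, 0, 0, 0, 0, 1, -0.31, 0.11, 0, 0, 0, 0, 1, -0.26, 0.19, 0, 0, 0, 0, 1, -0.21, 0.25, 0, 0, 0, 0, 1, -0.14, 0.30, 0, 0, 0, 0, 1
```

Request:
{"op": "jog_arm", "data": {
  "motion": [0.05,-0.32,0,0,0,0,1,-0.03,-0.33,0,0,0,0,1,-0.11,-0.3,0,0,0,0,1,-0.19,-0.27,0,0,0,0,1,-0.25,-0.21,0,0,0,0,1,-0.29,-0.14,0,0,0,0,1,-0.33,-0.05,0,0,0,0,1,-0.32,0.03,0,0,0,0,1,-0.31,0.11,0,0,0,0,1,-0.26,0.19,0,0,0,0,1,-0.21,0.25,0,0,0,0,1,-0.14,0.3,0,0,0,0,1]
}}

```text
time: 15.82
position: [0.6502, 0.0933, 0.1347]
tool_rot: [-0.0, 1.0, -0.001, -0.003]
ft_force: [-7.7, -0.2, 7.9]
grip_width: 0.0199
grip_force: 40.0
```

Run:
```python
from rig import robot
from arc import *
o=robot.get_obs();x,y=o["position"][:2];a=np.degrees(np.arctan2(y-.1081,x-.6023))%360
print(x,y,a,np.hypot(x-.6023,y-.1081),o["ft_force"])
arc(x,y,.6023,.1081,a,a+180,12)
```

```text
0.6501514680956509 0.09331953165359409 342.83501059954926 0.05008218489091917 [-7.65846646 -0.23672491  7.92048096]
-0.05, 0.32, 0, 0, 0, 0, 1, 0.03, 0.33, 0, 0, 0, 0, 1, 0.11, 0.30, 0, 0, 0, 0, 1, 0.19, 0.27, 0, 0, 0, 0, 1, 0.25, 0.21, 0, 0, 0, 0, 1, 0.30, 0.13, 0, 0, 0, 0, 1, 0.32, 0.06, 0, 0, 0, 0, 1, 0.32, -0.03, 0, 0, 0, 0, 1, 0.31, -0.12, 0, 0, 0, 0, 1, 0.27, -0.18, 0, 0, 0, 0, 1, 0.20, -0.26, 0, 0, 0, 0, 1, 0.14, -0.29, 0, 0, 0, 0, 1
```

Request:
{"op": "jog_arm", "data": {
  "motion": [-0.03,0.32,0,0,0,0,1,0.03,0.33,0,0,0,0,1,0.11,0.3,0,0,0,0,1,0.19,0.27,0,0,0,0,1,0.25,0.21,0,0,0,0,1,0.3,0.13,0,0,0,0,1,0.32,0.06,0,0,0,0,1,0.32,-0.03,0,0,0,0,1,0.31,-0.12,0,0,0,0,1,0.27,-0.18,0,0,0,0,1,0.2,-0.26,0,0,0,0,1,0.14,-0.29,0,0,0,0,1]
}}

```text
time: 17.32
position: [0.5543, 0.1225, 0.1349]
tool_rot: [0.0, 1.0, 0.0, -0.0]
ft_force: [3.0, 1.2, -4.0]
grip_width: 0.0199
grip_force: 40.0
```

Run:
```python
from rig import robot
from arc import *
o=robot.get_obs();x,y=o["position"][:2];a=np.degrees(np.arctan2(y-.1081,x-.6023))%360
print(x,y,a,np.hypot(x-.6023,y-.1081),o["ft_force"])
arc(x,y,.6023,.1081,a,176.2,1)
```

```text
0.5542871558447648 0.12250113933624084 163.3037270280247 0.05012610116552769 [ 3.03491023  1.24508275 -3.97411842]
0.05, -0.28, 0, 0, 0, 0, 1
```

Request:
{"op": "jog_arm", "data": {
  "motion": [0.03,-0.14,0,0,0,0,1,0.01,-0.14,0,0,0,0,1,0,0,0,0,0,0,1,0,0,0,0,0,0,1]
}}

```text
time: 17.82
position: [0.5524, 0.111, 0.1348]
tool_rot: [-0.0, 1.0, -0.001, -0.002]
ft_force: [-3.9, -1.3, 1.4]
grip_width: 0.0201
grip_force: 40.0
```

Run:
```python
from h import *
o=robot.get_obs();x,y=o["position"][:2];print(o["position"],np.degrees(np.arctan2(y-.1081,x-.6023)),o["ft_force"],o["grip_width"],o["grip_force"])
a=robot.camera("side");b=robot.camera("top")
cv2.imwrite("pics/c3.png",np.hstack([cv2.resize(a[90:290,190:390],None,fx=2,fy=2),cv2.resize(b[80:280,160:360],None,fx=2,fy=2)]))
```

```text
[0.55235039 0.11097075 0.13479591] 176.710660326842 [-3.89740764 -1.28580363  1.3546216 ] 0.02008203112297257 40.00027692571166
```

View pics/c3.png

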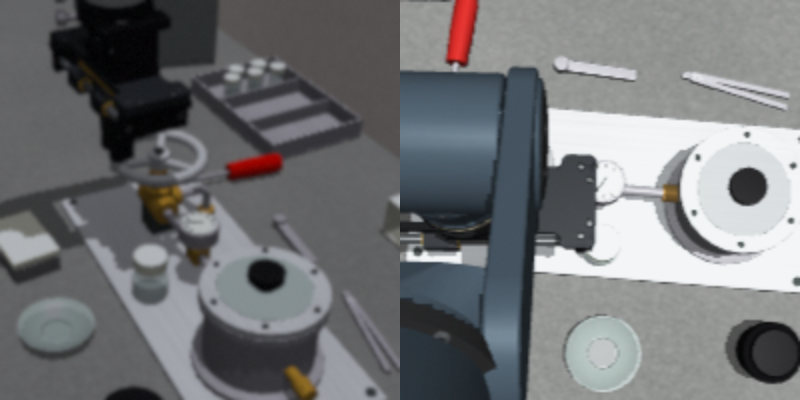

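The gripper holds the handle on the wheel's robot side (left crop, about (120,150)). The lid is flush, and the loose things in view are where they were. The wheel is two turns from the stop, within about 1°, so I hand in.

```bash
python3 -c "
from rig import robot
print(robot.hand_in())"
```

```text
the job is handed in; nothing more can be done
None
```

I pressed the lid home, shut the valve against its stop and backed it off two full turns (to about 1° by the arm's readings). The gripper is still closed on the handle at 40 N; I handed the job in at about 18 s, and no verdict came back.

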